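Latch the guard gate of the bench saw

TASK

The low guard gate on the front of the specimen saw stands ajar. Lift its pivoting latch bar by the ball knob, swing the gate shut against the sprung rubber buffer until the bar has passed over the striker, and lower the bar into the catch, so that the gate stays latched, pressed on its buffer, when you let go. Do it by feel: never ram the catch or the buffer (keep the push below about 20 N), and leave the other things on the bench where they are.

Things in the scene. Friction and masses are not known exactly. Their poses are not given: they have to be found in the camera images.
- saw: The saw, fixed: steel tray, dark drive housing 190 mm high on its right (-y). Origin on the bench on the closed gate's line, 180 mm from its hinge; +x goes through the closed gate into the tray, away from the robot; +y along the closed gate from hinge to catch post; z up. Turned up to 0.3 rad. The closed gate's mid-plane is x = 0.
- gate_hinge (a point): A point on the gate's upright hinge axis, at bench height; at (0, -180, 0) mm in the saw's frame.
- gate (a joint): Gate swing in rad: about 0 shut (-0.06 to 0.06 when latched, by the catch's setting), positive = ajar towards the robot, counter-clockwise from above; travel -0.16 to 0.9. Light aluminium frame with clear panel, 16 mm thick, 15 to 235 mm from the hinge axis, 25 to 100 mm above the bench. Turns easily (under 1 N at the knob), stays where left.
- latch (a joint): Lift of the latch bar about its level pivot on the gate, in rad: 0 = level on its stop (also when down in the catch), positive = free end up, to 0.6. It falls by its own weight (120 g). 0.14 clears the striker; 0.2 to 0.3 is comfortable. With the bar down the gate runs into the striker's front and cannot close.
- latch_pivot (a point): Pivot of the latch bar: 100 mm from the hinge axis, 85 mm above the bench, 14 mm to the robot's side of the gate's mid-plane. The steel bar, 8 mm thick and 14 mm high, runs from here along the gate to its free end, 255 mm from the hinge axis. Axes turn with the gate: x square to it towards the tray, y along it to the catch.
- latch_knob (a point): Centre of the black ball knob, 26 mm in diameter, on a 10 mm stem standing up from the bar: 85 mm along the bar from the pivot towards the free end (185 mm from the hinge axis) and 60 mm above the bar's mid-line, so 145 mm above the bench when the bar is down. Nothing else within 40 mm of it at its height. Axes turn with bar and gate.
- latch_nose (a point): Free end of the bar, on its mid-line 5 mm from the tip, 250 mm from the hinge axis; 85 mm above the bench when the bar is down.
- post: Catch post with all it carries (catch and buffer); dark steel, 80 x 26 mm, 96 mm high, fixed to the saw beyond the gate's free edge, origin under its middle at (0, 100, 0) mm in the saw's frame. The total push on post, catch and buffer must never pass 20 N.
- catch (a point): Middle of the catch at its MIDDLE setting, 96 mm above the bench. The steel catch is a U open upwards; its front prong (nearest the robot) is the striker, 8 mm thick, top 96 mm up; the gap behind it is 24 mm. It is clamped up to 14 mm either way along the saw's x: NOT in this reading, see or feel it. At the middle setting the striker is at x -26 to -18 mm of the saw's frame.
- buffer_rest (a point): Rubber buffer's face at the MIDDLE setting (it moves with the catch), 55 mm up, 228 mm from the hinge axis; the back of the gate meets it. Spring 1 N per mm, 9 mm travel, then a hard stop. The bar can drop once it is pressed 3 to 6 mm (by setting): a square push of 7 to 10 N at the knob suits all settings; the stop comes at 11 N. Latched, it holds 2 to 5 N.
- jar: Glass specimen jar, 44 mm in diameter, 55 mm high, in the tray; bystander, origin under its middle.
- puck: Amber cast specimen, disc 32 mm in diameter, 22 mm high, in the tray; bystander.
- wash_bottle: White plastic bottle, 60 mm in diameter, 130 mm high, left of the saw; bystander.
- beaker: Glass beaker, 64 mm in diameter, 80 mm high, left of the saw; bystander.
- wrench: Wrench 150 mm long lying in front of the saw; bystander.
- screwdriver: Screwdriver 170 mm long lying at the front left of the saw; bystander.
- slide_box: Grey closed box 80 x 100 x 32 mm at the left; bystander.

How it is judged:
On the way, in this order (a step that is already met when the one before it is completed fails the run):
1. the latch bar is lifted (more than 0.12 rad) before the gate touches the catch or buffer (value of joint latch above 0.12 rad and contact force between post and anything else below 1 N), for 0.05 s.
2. with the bar still lifted more than 0.12 rad, the gate is shut onto the buffer (more than 1.5 N) (value of joint latch above 0.12 rad and contact force between post and anything else above 1.5 N), for 0.1 s.
At the end, for the whole second after the job is handed in: The bar is down in the catch (latch below 0.04 rad), the gate is shut (below 0.09 rad) and still, and it is held there by the catch: the buffer stays pressed (more than 1.5 N of contact on post, catch and buffer) with the robot off (value of joint latch below 0.04 rad and value of joint gate below 0.09 rad and contact force between post and anything else above 1.5 N and velocity of joint gate between -0.05 and 0.05 rad/s); the robot touches nothing.
It fails at once if the post, catch and buffer are pushed with more than 20 N (contact force between post and anything else above 20 N).
It fails at once if a bystander is moved more than 30 mm (distance of any of jar, wash_bottle, beaker, wrench, screwdriver, slide_box, puck from where it was at the start of the episode above 0.03 m).
It also fails if it takes over 61 s, if anything falls off the work surface, if the arm or the gripper's body presses on something with over 40 N, if the wrist force passes 120 N, or if a joint passes its speed limit or range.

ROBOT

A 6-joint arm with a two-finger parallel gripper is mounted at the origin on the work surface. World frame = base frame: x ahead of the robot, y to its left, z up, the work surface at z = 0. Lengths are in m, angles in rad, forces in N, time in s.
With the tool pointing down it reaches from about 0.425 to 1.125 m from the base axis. Payload 14.9 kg.
Tool frame: the origin (TCP) lies where the fingers leave the gripper's body, on its centre line; the fingertips stand 78 mm ahead of it and the grasp point (between the pads) lies 60 mm ahead of it; z points along the fingers, y is the line along which they close (so a half turn about z gives the same grasp; the last joint's range is limited). The gripper opens to 91 mm and grips with 3 to 60 N. Pads are 32 mm wide; open, the fingers measure 118 mm over their backs; the gripper's body (76 mm by 178 mm) begins 60 mm behind the grasp point.
Start: joints at [1.137, 0.379, 1.734, -0, 1.028, -0.033], TCP at [0.273, 0.645, 0.292] pointing down, gripper open.
Joint ranges: [-2.77, 2.77], [-0.74, 2.19], [0, 2.66], [-1.06, 4.2], [0.31, 2.87], [-3.08, 3.08]. Speed limits (rad/s): [1.89, 1.89, 2.39, 3.14, 3.14, 3.14].

INTERFACE

Orientations are given as a unit quaternion [x, y, z, w].
In Python, from plant import arm gives the robot as it stands.
- The arm moves only by the tool apply_moves, never from a script. Its argument "motion" is a list of rows, each a list of 3 entries, a list of its own where there are three numbers: the shift along the tool's x, y, z normalised to -1 to 1, where 1 is 0.3 m, then the turn, a rotation vector about the tool's x, y, z normalised to -1 to 1, where 1 is 30 degrees, then the opening, from -1 (shut) to 1 (fully open). In form: [[[tx, ty, tz], [ax, ay, az], claw], ...]. A call has exactly 8 rows; each row is the pose to reach, as a shift and turn from the pose commanded when the call began, along the tool's axes at that moment; what a row does not reach only later rows make up. A row lasts 1/10 s, in which the tool goes at most 50 mm and 8.59 degrees, less where a joint would pass 70% of its speed; a pose out of reach is approached as far as the arm can. A call with a number of a shift or a turn outside -1 to 1 is refused whole. A call with a gripper value outside its range is refused whole. The fingers move at their own pace and stop on an object; "newtons" is the grip in N (left out, the last holds). Time passes only in rows, so rows that repeat a pose let the fingers close, or fill a call up. It gives the time, the measured TCP pose, the force, the opening and the grip force at its end, in the units of the state.
- arm.observe(): the state, without advancing time (a new reading comes with each control period).
- arm.camera(name): name is "side" or "top" or "wrist"; returns a dict with "color" (384x512x3 uint8, red, green, blue), "fx", "fy", "cx", "cy" (pixels), "eye" and "attitude" of the camera in the world; the wrist camera has in their place "tool_from_camera" (4x4, takes a point from camera to tool coordinates, whose origin is the TCP and whose axes are the flange's). Camera axes: x right, y down, z forward; pixel columns grow to the right and rows downward; lengths in m; the calibration is good to about 2 mm. A picture is of the moment at which its call begins: read the wrist's pose just before it. There is no depth.
- arm.hand_in(): hands the job in; it is judged then, once.
The state is a dict: "clock": time; "q": joint angles; "dq": joint speeds; "joint_efforts": joint torques, N m; "tcp_pos": TCP position; "tool_rot": TCP orientation; "contact_force": force on the tool from outside, world axes, zero at the start; "torque": the same for the moment, N m; "finger_gap": finger opening in m; "finger_force": force on a finger pad.
Only numpy, scipy, OpenCV 4.12 (cv2) and the standard library are available. Lean on these libraries where they do the work, as an engineer would, in place of code of your own. Each camera call takes 0.05 s, during which the arm holds its last target. There are 200 camera calls.

## Working session

There is one attempt and no reset: what is moved stays moved. The work goes in short steps, Python scripts to look and compute and a tool call to move; the robot and the scene stay as the last step left them, time stands still between calls to the robot, and variables do not carry over. Pictures are saved under pics/ and viewed, at most 10 in all, crops included, and the job is handed in when it is done.

Besides the shell and the picture viewer there is one more tool, called by a JSON object that holds its "method" and its "body". apply_moves: Moves the arm, as the interface text tells. Scaled input: -1 to 1 covers 0.3 m each way for a shift and 30 degrees each way for a turn. Its arguments: {"type":"object","properties":{"motion":{"type":"array","items":{"type":"array"}},"newtons":{"type":"number"}},"required":["motion"]}

```bash
mkdir -p pics; ls; python3 - <<'E'
from plant import arm
import cv2,numpy as np
s=arm.observe();print(s)
for n in("side","top"):
    c=arm.camera(n);cv2.imwrite(f"pics/{n}0.png",c["color"][:,:,::-1])
    print(n,{k:np.round(v,4).tolist() for k,v in c.items() if k!="color"})
E
```

```text
pics
{'clock': 0.0, 'q': array([ 1.13670609e+00,  3.79393155e-01,  1.73477380e+00, -4.15780242e-05,
        1.02851163e+00, -3.33081163e-02]), 'dq': array([ 4.61048258e-04,  4.60296684e-05, -4.52009284e-04, -1.16091205e-04,
       -1.19170997e-03,  1.98368164e-03]), 'joint_efforts': array([-2.08053707e-04, -7.63751793e+01, -4.34368551e+01,  6.49833516e-02,
        4.25431842e-02, -8.11195787e-05]), 'tcp_pos': array([0.2729831 , 0.6442404 , 0.29160244]), 'tool_rot': array([ 1.99042026e-01,  9.79990804e-01, -5.32329850e-04, -1.08422421e-04]), 'contact_force': array([0.52196858, 0.32506195, 0.25714782]), 'torque': array([0.02024014, 0.02962232, 0.01002191]), 'finger_force': 0.0, 'finger_gap': 0.09108888326141075}
side {'fx': 438.6845, 'fy': 438.6845, 'cx': 253.9532, 'cy': 192.7023, 'eye': [0.5126, 0.8591, 0.8685], 'attitude': [-0.0555, 0.9234, -0.3789, 0.0243]}
top {'fx': 367.2099, 'fy': 367.2099, 'cx': 255.9422, 'cy': 186.1966, 'eye': [0.4772, 0.1069, 1.0022], 'attitude': [0.7137, -0.6963, 0.0493, -0.0581]}
```

View pics/side0.png

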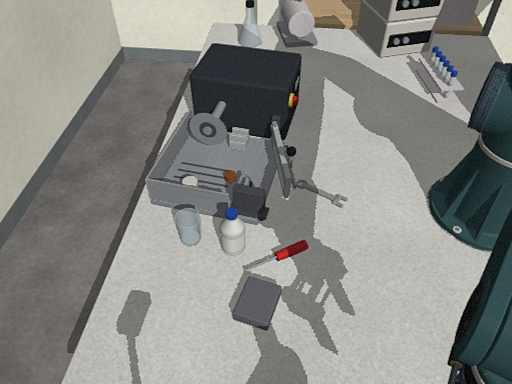

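View pics/top0.png

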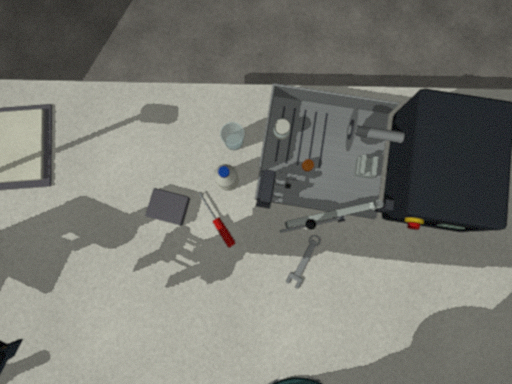

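```bash
cat >h.py <<'E'
from plant import arm
import cv2,numpy as np
from scipy.spatial.transform import Rotation as R
def ray(c,u,v):
    d=R.from_quat(c["attitude"]).apply([(u-c["cx"])/c["fx"],(v-c["cy"])/c["fy"],1]);return np.array(c["eye"]),d
def onz(c,u,v,z):
    e,d=ray(c,u,v);return e+d*(z-e[2])/d[2]
def tri(r1,r2):
    A=sum(np.eye(3)-np.outer(d,d)/(d@d) for e,d in(r1,r2));b=sum((np.eye(3)-np.outer(d,d)/(d@d))@e for e,d in(r1,r2));p=np.linalg.solve(A,b)
    return p
E
python3 - <<'E'
from h import *
t=arm.camera("top");s=arm.camera("side")
def blob(c,x0,y0,x1,y1,th=45):
    m=(c["color"][y0:y1,x0:x1].max(2)<th).astype(np.uint8)
    n,l,st,ce=cv2.connectedComponentsWithStats(m)
    print([(st[i].tolist(),(ce[i]+[x0,y0]).round(1).tolist()) for i in range(1,n) if st[i][4]>8])
    return ce+[x0,y0],st
blob(t,300,212,322,236);blob(s,282,142,300,160)
a=cv2.resize(t["color"][160:250,245:405],None,fx=5,fy=5,interpolation=cv2.INTER_CUBIC)
cv2.imwrite("pics/t1.png",a[:,:,::-1])
p=tri(ray(t,311,224.3),ray(s,291,151));print("knob",p)
E
```

```text
[([6, 8, 10, 9, 74], [310.5, 223.7])]
[([4, 4, 10, 10, 71], [290.7, 151.0])]
knob [ 0.52361609 -0.01109693  0.14354381]
```

View pics/t1.png

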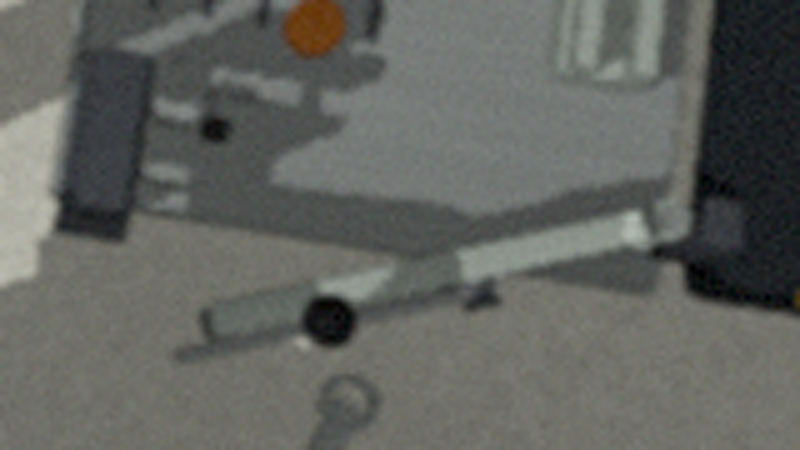

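```bash
python3 - <<'E'
from h import *
t=arm.camera("top")
P=lambda X,Y,z:onz(t,245+X/5,160+Y/5,z)[:2]
print("post",[P(*q,.096).round(4).tolist() for q in((82,50),(152,55),(132,212),(62,205))])
a,b=P(207,322,.1),P(645,230,.1);print("gate",a,b,np.linalg.norm(a-b))
g=(a-b)/np.linalg.norm(a-b);print("hinge from gate end",b-.015*g, "from tip",a-.235*g, "dir",g,np.arctan2(-g[0],g[1]))
print("bar tip",P(178,355,.085))
print("prongs",[P(*q,.096).round(4).tolist() for q in((155,112),(195,116),(150,172),(188,175),(188,208),(155,203))], "black",P(215,128,.06))
# tray front wall line: right end near hinge
E
```

```text
post [[0.6575, 0.1072], [0.6558, 0.072], [0.5763, 0.0806], [0.5789, 0.1154]]
gate [0.5226978  0.04301361] [ 0.57306615 -0.17141468] 0.22026452227015902
hinge from gate end [ 0.57649623 -0.18601723] from tip [ 0.57643574 -0.18575972] dir [-0.22867209  0.97350351] 0.2307134071415373
bar tip [0.50680379 0.0561058 ]
prongs [[0.6268, 0.07], [0.6252, 0.05], [0.5965, 0.072], [0.5954, 0.0531], [0.5789, 0.0529], [0.581, 0.0693]] black [0.62505406 0.03732052]
```

```bash
cat >>h.py <<'E'
def go(p,yaw,s=None):
    "normalised row taking the tool from where it is to TCP p, pointing down, closing line at yaw"
    s=s or arm.observe();r=R.from_quat(s["tool_rot"])
    T=R.from_matrix(np.c_[[np.sin(yaw),-np.cos(yaw),0],[np.cos(yaw),np.sin(yaw),0],[0,0,-1]])
    print("shift",(r.inv().apply(np.array(p)-s["tcp_pos"])/.3).round(3).tolist(),"turn",((r.inv()*T).as_rotvec()/np.radians(30)).round(3).tolist())
E
python3 -c "
from h import *
go([.42,.32,.29],.73);go([.5,-.01,.30],.231)"
```

```text
Traceback (most recent call last):
  File "h.py", line 14, in go
    T=R.from_matrix(np.c_[[np.sin(yaw),-np.cos(yaw),0],[np.cos(yaw),np.sin(yaw),0],[0,0,-1]])
  File "scipy/spatial/transform/_rotation.pyx", line 1143, in scipy.spatial.transform._rotation.Rotation.from_matrix
ValueError: Non-positive determinant (left-handed or null coordinate frame) in rotation matrix 0: [[ 0.66686964  0.7451744   0.        ]
 [-0.7451744   0.66686964  0.        ]
 [ 0.          0.         -1.        ]].
```

```bash
sed -i 's/\[np.sin(yaw),-np.cos(yaw),0\]/[-np.sin(yaw),np.cos(yaw),0]/' h.py
python3 -c "
from h import *
go([.42,.32,.29],.73);go([.5,-.01,.30],.231)"
```

```text
shift [-0.873, -0.805, 0.007] turn [-0.001, 0.0, 0.84]
shift [-1.548, -1.713, -0.026] turn [-0.001, 0.0, 1.793]
```

{"method": "apply_moves", "body": {"motion": [[[-0.11, -0.1, 0], [0, 0, 0.1], 1], [[-0.22, -0.2, 0], [0, 0, 0.2], 1], [[-0.33, -0.3, 0], [0, 0, 0.32], 1], [[-0.44, -0.4, 0], [0, 0, 0.42], 1], [[-0.55, -0.5, 0], [0, 0, 0.53], 1], [[-0.66, -0.6, 0], [0, 0, 0.64], 1], [[-0.77, -0.7, 0], [0, 0, 0.74], 1], [[-0.87, -0.81, 0], [0, 0, 0.84], 1]]}}

```text
clock: 1.05
tcp_pos: [0.4193, 0.3174, 0.2924]
tool_rot: [0.409, 0.913, 0.0, 0.0]
contact_force: [0.8, 0.7, 0.7]
finger_gap: 0.0913
finger_force: 0.0
```

```bash
python3 -c "
from h import *
go([.5,-.01,.30],.231)"
```

```text
shift [-0.994, -0.525, -0.026] turn [0.001, -0.0, 0.949]
```

{"method": "apply_moves", "body": {"motion": [[[-0.13, -0.07, 0], [0, 0, 0.13], 1], [[-0.26, -0.14, 0], [0, 0, 0.26], 1], [[-0.39, -0.21, 0], [0, 0, 0.39], 1], [[-0.52, -0.28, 0], [0, 0, 0.52], 1], [[-0.65, -0.35, 0], [0, 0, 0.65], 1], [[-0.77, -0.41, -0.01], [0, 0, 0.75], 1], [[-0.89, -0.47, -0.02], [0, 0, 0.85], 1], [[-0.99, -0.52, -0.03], [0, 0, 0.95], 1]]}}

```text
clock: 1.85
tcp_pos: [0.5007, -0.0084, 0.3015]
tool_rot: [0.621, 0.784, 0.0, 0.0]
contact_force: [0.9, 1.5, 0.4]
finger_gap: 0.0914
finger_force: 0.0
```

```bash
python3 - <<'E'
from h import *
s=arm.observe();c=arm.camera("wrist");print(s["tcp_pos"],s["tool_rot"])
print(np.round(c["tool_from_camera"],4).tolist(),c["fx"],c["cx"],c["cy"])
cv2.imwrite("pics/w1.png",c["color"][:,:,::-1])
E
```

```text
[ 0.50072378 -0.00839058  0.30151385] [6.21344409e-01 7.83537547e-01 8.57563271e-05 1.75282442e-04]
[[0.0003, -0.9688, -0.2478, 0.0696], [1.0, 0.0006, -0.0013, -0.0011], [0.0015, -0.2478, 0.9688, -0.0929], [0.0, 0.0, 0.0, 1.0]] 275.7190048176258 251.74501423701122 196.16698134656755
```

View pics/w1.png

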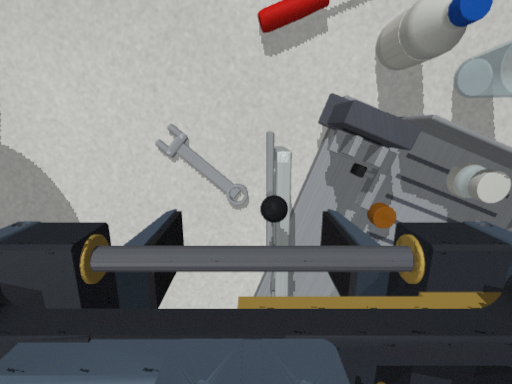

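```bash
python3 - <<'E'
from h import *
s=arm.observe();c=arm.camera("wrist")
T=c["tool_from_camera"];r=R.from_quat(s["tool_rot"])
c["eye"]=s["tcp_pos"]+r.apply(T[:3,3]);c["attitude"]=(r*R.from_matrix(T[:3,:3])).as_quat()
print("knob",onz(c,273.7,208.3,.145),"bar tip",onz(c,270,132,.085),"post corners",[onz(c,*q,.096)[:2].round(4).tolist() for q in((335,95),(322,120),(408,147),(433,118))])
k=onz(c,273.7,208.3,.145)
go([k[0],k[1],.206],.231)
a=cv2.resize(c["color"][85:185,310:410],None,fx=6,fy=6,interpolation=cv2.INTER_CUBIC)
cv2.imwrite("pics/w1c.png",a[:,:,::-1])
E
```

```text
knob [ 0.52246951 -0.01291185  0.145     ] bar tip [0.50621961 0.0541269  0.085     ] post corners [[0.5614, 0.1049], [0.5555, 0.0783], [0.6531, 0.0722], [0.6678, 0.1062]]
shift [-0.028, 0.065, 0.319] turn [0.002, 0.001, -0.006]
```

View pics/w1c.png

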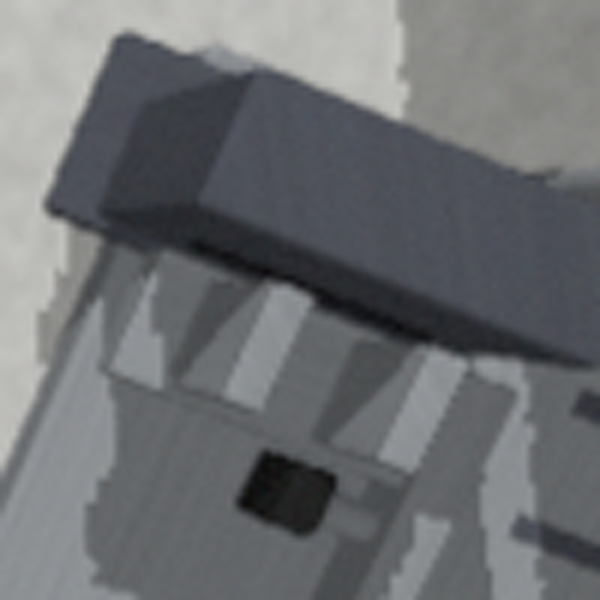

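```bash
python3 - <<'E'
from h import *
s=arm.observe();c=arm.camera("wrist")
T=c["tool_from_camera"];r=R.from_quat(s["tool_rot"])
c["eye"]=s["tcp_pos"]+r.apply(T[:3,3]);c["attitude"]=(r*R.from_matrix(T[:3,:3])).as_quat()
P=lambda X,Y,z=.096:onz(c,310+X/6,85+Y/6,z)[:2]
for n,q in dict(postfr_r=(205,205),postfr_l=(258,70),post_mid_edge=(590,325),s1=(275,290),s2=(315,298),s3=(265,412),s4=(225,400),r1=(430,350),r4=(385,460)).items(): print(n,P(*q).round(4))
E
```

```text
postfr_r [0.5768 0.0864]
postfr_l [0.5788 0.1096]
post_mid_edge [0.6494 0.0823]
s1 [0.5932 0.0754]
s2 [0.6005 0.0757]
s3 [0.5983 0.0547]
s4 [0.5906 0.0551]
r1 [0.6233 0.0718]
r4 [0.6221 0.0514]
```

{"method": "apply_moves", "body": {"motion": [[[-0.01, 0.02, 0.05], [0, 0, 0], 1], [[-0.02, 0.04, 0.12], [0, 0, 0], 1], [[-0.028, 0.065, 0.2], [0, 0, 0], 1], [[-0.028, 0.065, 0.27], [0, 0, 0], 1], [[-0.028, 0.065, 0.32], [0, 0, 0], 1], [[-0.028, 0.065, 0.32], [0, 0, 0], 0], [[-0.028, 0.065, 0.32], [0, 0, 0], -0.2], [[-0.028, 0.065, 0.32], [0, 0, 0], -0.3]], "newtons": 15}}

```text
clock: 2.8
tcp_pos: [0.5218, -0.0099, 0.2063]
tool_rot: [0.62, 0.785, 0.0, 0.001]
contact_force: [-0.1, -0.9, -0.8]
finger_gap: 0.0704
finger_force: 0.0
```

{"method": "apply_moves", "body": {"motion": [[[0, 0, 0], [0, 0, 0], -0.5], [[0, 0, 0], [0, 0, 0], -0.5], [[0, 0, 0], [0, 0, 0], -0.6], [[0, 0, 0], [0, 0, 0], -0.7], [[0, 0, 0], [0, 0, 0], -1], [[0, 0, 0], [0, 0, 0], -1], [[0, 0, 0], [0, 0, 0], -1], [[0, 0, 0], [0, 0, 0], -1]]}}

```text
clock: 3.6
tcp_pos: [0.5214, -0.0101, 0.2052]
tool_rot: [0.62, 0.784, -0.0, -0.0]
contact_force: [-0.1, -0.6, 0.1]
finger_gap: 0.0248
finger_force: 15.0
```

```bash
cat >>h.py <<'E'
H0=np.array([.522,-.012])-.185*np.array([-np.sin(.231),np.cos(.231)])+.014*np.array([np.cos(.231),np.sin(.231)])
def kn(phi,th,H=H0):
    g=np.array([-np.sin(phi),np.cos(phi)]);n=np.array([np.cos(phi),np.sin(phi)])
    a=.1+.085*np.cos(th)-.06*np.sin(th);z=.085+.085*np.sin(th)+.06*np.cos(th)
    return np.r_[H+a*g-.014*n,z+.061]
E
python3 -c "
from h import *
s=arm.observe();print(s['tcp_pos'],s['contact_force'],s['finger_gap'],H0)
for th in(.07,.15,.25): go(kn(.231,th),.231)
"
```

```text
[ 0.52142277 -0.01005485  0.2052476 ] [-0.07018068 -0.57768423  0.08932236] 0.024773674462764114 [ 0.57798408 -0.1888807 ]
shift [-0.021, 0.0, -0.022] turn [-0.0, 0.0, 0.003]
shift [-0.04, 0.0, -0.043] turn [-0.0, 0.0, 0.003]
shift [-0.065, 0.0, -0.066] turn [-0.0, 0.0, 0.003]
```

{"method": "apply_moves", "body": {"motion": [[[-0.01, 0, -0.01], [0, 0, 0], -1], [[-0.021, 0, -0.022], [0, 0, 0], -1], [[-0.031, 0, -0.033], [0, 0, 0], -1], [[-0.04, 0, -0.043], [0, 0, 0], -1], [[-0.052, 0, -0.055], [0, 0, 0], -1], [[-0.065, 0, -0.066], [0, 0, 0], -1], [[-0.07, 0, -0.071], [0, 0, 0], -1], [[-0.07, 0, -0.071], [0, 0, 0], -1]], "newtons": 20}}

```text
clock: 4.4
tcp_pos: [0.5264, -0.0308, 0.2267]
tool_rot: [0.62, 0.784, 0.0, 0.0]
contact_force: [-0.5, 2.2, -0.9]
finger_gap: 0.0243
finger_force: 20.0
```

```bash
python3 -c "
from h import *
s=arm.observe();print(s['tcp_pos'],s['contact_force'],s['torque'])
c=arm.camera('side');cv2.imwrite('pics/s2.png',cv2.resize(c['color'][90:230,200:340],None,fx=4,fy=4,interpolation=cv2.INTER_CUBIC)[:,:,::-1])
for f in(.15,.1,.05,0,-.05): go(kn(f,.27),f)
"
```

```text
[ 0.52636031 -0.03080194  0.22666792] [-0.48389231  2.17253512 -0.88434152] [0.2674442  0.08167306 0.01326015]
shift [0.002, 0.045, 0.0] turn [0.0, 0.0, 0.158]
shift [0.001, 0.073, 0.0] turn [0.0, 0.0, 0.253]
shift [-0.001, 0.101, 0.0] turn [0.0, 0.0, 0.349]
shift [-0.004, 0.128, 0.0] turn [0.0, 0.0, 0.444]
shift [-0.009, 0.156, 0.0] turn [0.0, 0.0, 0.54]
```

View pics/s2.png

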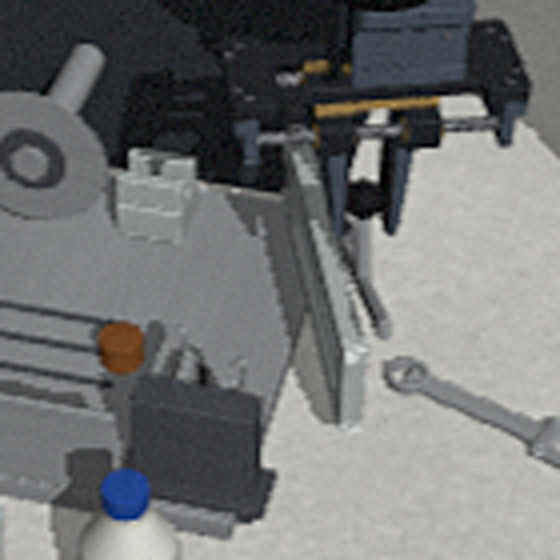

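{"method": "apply_moves", "body": {"motion": [[[0.001, 0.022, 0], [0, 0, 0.08], -1], [[0.002, 0.045, 0], [0, 0, 0.16], -1], [[0.001, 0.073, 0], [0, 0, 0.25], -1], [[-0.001, 0.1, 0], [0, 0, 0.35], -1], [[-0.004, 0.128, 0], [0, 0, 0.44], -1], [[-0.007, 0.146, 0], [0, 0, 0.5], -1], [[-0.009, 0.156, 0], [0, 0, 0.54], -1], [[-0.009, 0.156, 0], [0, 0, 0.54], -1]]}}

```text
clock: 5.25
tcp_pos: [0.5728, -0.0221, 0.2266]
tool_rot: [0.725, 0.689, 0.0, 0.0]
contact_force: [-0.2, 5.6, 3.7]
finger_gap: 0.0243
finger_force: 20.0
```

```bash
python3 -c "
from h import *
s=arm.observe();print(s['tcp_pos'],s['contact_force'],s['torque'])
for f in(-.05,-.08,-.1,-.12,-.14,-.16,-.18,-.2): go(kn(f,.27),f)
"
```

```text
[ 0.57275031 -0.02210096  0.22661351] [-0.16523524  5.61126482  3.67081816] [ 0.84768206  0.12041147 -0.04434318]
shift [-0.001, -0.001, 0.0] turn [0.001, -0.001, -0.0]
shift [-0.0, 0.015, 0.0] turn [0.001, -0.001, 0.057]
shift [0.0, 0.026, 0.0] turn [0.001, -0.001, 0.095]
shift [0.001, 0.037, 0.0] turn [0.001, -0.001, 0.133]
shift [0.001, 0.048, 0.0] turn [0.001, -0.001, 0.171]
shift [0.0, 0.06, 0.0] turn [0.001, -0.001, 0.21]
shift [0.0, 0.071, 0.0] turn [0.001, -0.001, 0.248]
shift [-0.001, 0.082, 0.0] turn [0.001, -0.001, 0.286]
```

{"method": "apply_moves", "body": {"motion": [[[0.006, 0.005, 0], [0, 0, 0.02], -1], [[0.007, 0.01, 0], [0, 0, 0.04], -1], [[0.007, 0.015, 0], [0, 0, 0.057], -1], [[0.007, 0.02, 0], [0, 0, 0.076], -1], [[0.007, 0.026, 0], [0, 0, 0.095], -1], [[0.007, 0.032, 0], [0, 0, 0.114], -1], [[0.007, 0.035, 0], [0, 0, 0.13], -1], [[0.007, 0.035, 0], [0, 0, 0.13], -1]]}}

```text
clock: 6.05
tcp_pos: [0.5829, -0.021, 0.2262]
tool_rot: [0.748, 0.664, -0.0, -0.0]
contact_force: [-0.4, -5.8, -7.9]
finger_gap: 0.0245
finger_force: 20.0
```

{"method": "apply_moves", "body": {"motion": [[[-0.003, 0.001, 0], [0, 0, 0.005], -1], [[-0.003, 0.002, 0], [0, 0, 0.01], -1], [[-0.003, 0.003, 0], [0, 0, 0.015], -1], [[-0.003, 0.004, 0], [0, 0, 0.02], -1], [[-0.003, 0.006, 0], [0, 0, 0.025], -1], [[-0.003, 0.008, 0], [0, 0, 0.03], -1], [[-0.003, 0.01, 0], [0, 0, 0.035], -1], [[-0.003, 0.01, 0], [0, 0, 0.035], -1]]}}

```text
clock: 6.85
tcp_pos: [0.5861, -0.0219, 0.2267]
tool_rot: [0.754, 0.657, 0.0, 0.0]
contact_force: [0.5, -0.1, -2.1]
finger_gap: 0.0244
finger_force: 20.0
```

{"method": "apply_moves", "body": {"motion": [[[0, 0.001, 0], [0, 0, 0.005], -1], [[0, 0.003, 0], [0, 0, 0.01], -1], [[0, 0.005, 0], [0, 0, 0.015], -1], [[0, 0.006, 0], [0, 0, 0.02], -1], [[0, 0.007, 0], [0, 0, 0.025], -1], [[0, 0.008, 0], [0, 0, 0.03], -1], [[0, 0.01, 0], [0, 0, 0.035], -1], [[0, 0.01, 0], [0, 0, 0.035], -1]]}}

```text
clock: 7.65
tcp_pos: [0.5891, -0.0223, 0.2267]
tool_rot: [0.76, 0.65, 0.0, 0.0]
contact_force: [0.6, 3.8, 2.5]
finger_gap: 0.0246
finger_force: 20.0
```

{"method": "apply_moves", "body": {"motion": [[[0.002, 0.001, 0], [0, 0, 0.005], -1], [[0.002, 0.003, 0], [0, 0, 0.01], -1], [[0.002, 0.005, 0], [0, 0, 0.015], -1], [[0.002, 0.006, 0], [0, 0, 0.02], -1], [[0.002, 0.007, 0], [0, 0, 0.025], -1], [[0.002, 0.008, 0], [0, 0, 0.03], -1], [[0.002, 0.01, 0], [0, 0, 0.035], -1], [[0.002, 0.01, 0], [0, 0, 0.035], -1]]}}

```text
clock: 8.45
tcp_pos: [0.5916, -0.0221, 0.2264]
tool_rot: [0.766, 0.643, -0.0, -0.0]
contact_force: [-4.6, 5.9, 4.5]
finger_gap: 0.0245
finger_force: 20.0
```

{"method": "apply_moves", "body": {"motion": [[[0.002, 0.001, 0], [0, 0, 0.002], -1], [[0.003, 0.001, 0], [0, 0, 0.004], -1], [[0.003, 0.002, 0], [0, 0, 0.006], -1], [[0.003, 0.003, 0], [0, 0, 0.008], -1], [[0.003, 0.004, 0], [0, 0, 0.01], -1], [[0.003, 0.005, 0], [0, 0, 0.012], -1], [[0.003, 0.005, 0], [0, 0, 0.015], -1], [[0.003, 0.005, 0], [0, 0, 0.015], -1]]}}

```text
clock: 9.25
tcp_pos: [0.5929, -0.0217, 0.2261]
tool_rot: [0.768, 0.64, -0.001, -0.001]
contact_force: [-5.0, 2.8, -0.4]
finger_gap: 0.0246
finger_force: 20.0
```

```bash
python3 - <<'E'
from h import *
s=arm.observe();r=R.from_quat(s["tool_rot"]);print(s["tcp_pos"],r.inv().apply(s["contact_force"]),s["torque"])
x=r.apply([1,0,0])
phi=np.arctan2(-x[0],x[1]);print("yaw",phi)
c=arm.camera("wrist");cv2.imwrite("pics/w3.png",c["color"][:,:,::-1])
go(s["tcp_pos"]-kn(phi,.27)+kn(phi,.13),phi);go(s["tcp_pos"]-kn(phi,.27)+kn(phi,0),phi)
E
```

```text
[ 0.5928778  -0.02165241  0.22606754] [ 1.82595406 -5.40999886  0.38400755] [0.46391759 1.06771845 0.11344986]
yaw -0.1810391869462633
shift [0.035, 0.0, 0.033] turn [-0.003, 0.0, 0.0]
shift [0.064, 0.0, 0.068] turn [-0.003, 0.0, 0.0]
```

View pics/w3.png

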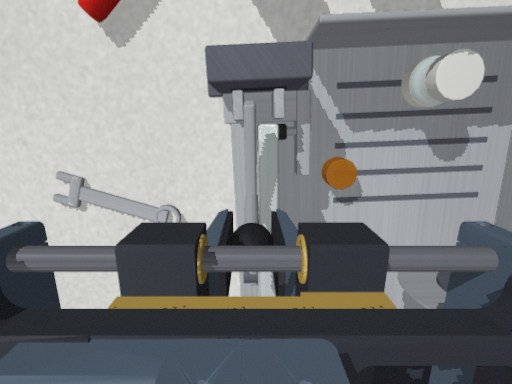

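{"method": "apply_moves", "body": {"motion": [[[0, 0.001, 0], [0, 0, 0.002], -1], [[0, 0.002, 0], [0, 0, 0.004], -1], [[0, 0.003, 0], [0, 0, 0.006], -1], [[0, 0.004, 0], [0, 0, 0.01], -1], [[0, 0.005, 0], [0, 0, 0.013], -1], [[0, 0.006, 0], [0, 0, 0.016], -1], [[0, 0.006, 0], [0, 0, 0.02], -1], [[0, 0.006, 0], [0, 0, 0.02], -1]]}}

```text
clock: 10.1
tcp_pos: [0.5944, -0.0218, 0.226]
tool_rot: [0.771, 0.636, -0.001, -0.001]
contact_force: [-8.8, 4.3, 2.0]
finger_gap: 0.0247
finger_force: 20.0
```

{"method": "apply_moves", "body": {"motion": [[[0.006, 0, 0.005], [0, 0, 0], -1], [[0.011, 0, 0.01], [0, 0, 0], -1], [[0.017, 0, 0.016], [0, 0, 0], -1], [[0.023, 0, 0.022], [0, 0, 0], -1], [[0.029, 0, 0.028], [0, 0, 0], -1], [[0.035, 0, 0.033], [0, 0, 0], -1], [[0.039, 0, 0.038], [0, 0, 0], -1], [[0.039, 0, 0.038], [0, 0, 0], -1]]}}

```text
clock: 10.9
tcp_pos: [0.5966, -0.0101, 0.2146]
tool_rot: [0.771, 0.636, -0.001, -0.001]
contact_force: [-9.1, 5.3, 3.1]
finger_gap: 0.0247
finger_force: 20.0
```

{"method": "apply_moves", "body": {"motion": [[[0.005, 0, 0.005], [0, 0, 0], -1], [[0.01, 0, 0.009], [0, 0, 0], -1], [[0.014, 0, 0.014], [0, 0, 0], -1], [[0.017, 0, 0.019], [0, 0, 0], -1], [[0.02, 0, 0.023], [0, 0, 0], -1], [[0.023, 0, 0.027], [0, 0, 0], -1], [[0.023, 0, 0.027], [0, 0, 0], -1], [[0.023, 0, 0.027], [0, 0, 0], -1]]}}

```text
clock: 11.7
tcp_pos: [0.5978, -0.0036, 0.2064]
tool_rot: [0.771, 0.636, -0.001, -0.001]
contact_force: [-9.4, 4.7, 1.5]
finger_gap: 0.0246
finger_force: 20.0
```

{"method": "apply_moves", "body": {"motion": [[[0, -0.001, 0.001], [0, 0, 0], -1], [[0, -0.002, 0.002], [0, 0, 0], -1], [[0, -0.003, 0.002], [0, 0, 0], -1], [[0, -0.004, 0.002], [0, 0, 0], -1], [[0, -0.006, 0.002], [0, 0, 0], -1], [[0, -0.008, 0.002], [0, 0, 0], -1], [[0, -0.01, 0.002], [0, 0, 0], -1], [[0, -0.01, 0.002], [0, 0, 0], -1]]}}

```text
clock: 12.5
tcp_pos: [0.5956, -0.0032, 0.2062]
tool_rot: [0.771, 0.636, -0.0, -0.0]
contact_force: [-5.2, 1.8, -0.3]
finger_gap: 0.025
finger_force: 20.0
```

{"method": "apply_moves", "body": {"motion": [[[0, -0.001, 0], [0, 0, 0], -1], [[0, -0.002, 0], [0, 0, 0], -1], [[0, -0.003, 0], [0, 0, 0], -1], [[0, -0.004, 0], [0, 0, 0], -1], [[0, -0.005, 0], [0, 0, 0], -1], [[0, -0.006, 0], [0, 0, 0], -1], [[0, -0.006, 0], [0, 0, 0], -1], [[0, -0.006, 0], [0, 0, 0], -1]]}}

```text
clock: 13.3
tcp_pos: [0.5947, -0.003, 0.2064]
tool_rot: [0.771, 0.636, 0.0, 0.001]
contact_force: [4.7, -4.5, -7.3]
finger_gap: 0.0244
finger_force: 20.0
```

{"method": "apply_moves", "body": {"motion": [[[0, 0.003, 0], [0, 0, 0], -1], [[0, 0.003, 0], [0, 0, 0], -1], [[0, 0.003, 0], [0, 0, 0], -0.4], [[0, 0.003, 0], [0, 0, 0], -0.3], [[0, 0.003, 0], [0, 0, 0], -0.1], [[0, 0.003, 0], [0, 0, 0], 0.2], [[0, 0.003, 0], [0, 0, 0], 0.4], [[0, 0.003, 0], [0, 0, 0], 0.5]]}}

```text
clock: 14.1
tcp_pos: [0.5951, -0.0029, 0.2065]
tool_rot: [0.771, 0.636, 0.0, 0.0]
contact_force: [0.4, 0.4, -0.7]
finger_gap: 0.0609
finger_force: 0.0
```

{"method": "apply_moves", "body": {"motion": [[[0, 0, 0], [0, 0, 0], 0.5], [[0, 0, 0], [0, 0, 0], 0.5], [[0, 0, -0.05], [0, 0, 0], 0.5], [[0, 0, -0.12], [0, 0, 0], 0.5], [[0, 0, -0.2], [0, 0, 0], 0.5], [[0, 0, -0.3], [0, 0, 0], 0.5], [[0, 0, -0.38], [0, 0, 0], 0.5], [[0, 0, -0.4], [0, 0, 0], 0.5]]}}

```text
clock: 14.9
tcp_pos: [0.596, -0.003, 0.3303]
tool_rot: [0.771, 0.636, 0.002, 0.002]
contact_force: [-0.2, 0.4, 0.2]
finger_gap: 0.0684
finger_force: 0.0
```

```bash
python3 - <<'E'
from h import *
s=arm.observe();print(s["contact_force"])
c=arm.camera("wrist");cv2.imwrite("pics/w4.png",c["color"][:,:,::-1])
E
```

```text
[-0.24109136  0.42326659  0.18353893]
```

View pics/w4.png

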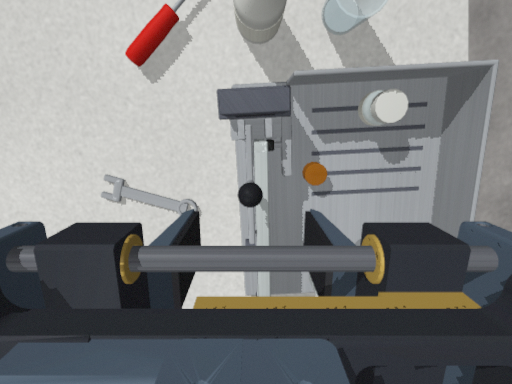

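```bash
python3 -c "
from plant import arm
print(arm.hand_in())"
```

```text
the job is handed in; nothing more can be done
None
```

The gate is shut with the latch bar down in the catch, the gripper is clear of it, and the job is handed in; hand-in gave no verdict. The push at the knob peaked at about 9 N, and when I eased back the striker held the bar.

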